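# Gauge a turned shaft and show its polished end to the inspection camera

### The job

Gauge the brass shaft lying in the blue bench gauge: slide the jaw gently by its orange post until the shaft is nipped firmly between jaw and anvil (push with about 8 N) and keep pushing for half a second, then slide the jaw back some 30 mm and let go of it. Pick the shaft out and hold it up to the inspection camera, polished (blue-banded) end squarely facing the lens, centred on the lens axis and 70 mm from the lens, and finish there still holding it still in the air. Do not touch the camera or knock the other things on the bench about.

Things in the scene. Friction and masses are not known exactly. Their poses are not given: they have to be found in the camera images.
- gauge: Bench gauge, fixed: blue base 210 x 70 x 14 mm. Origin: centre of its underside. x: along the slide, from grey anvil to jaw; z up. Anvil (68 mm high) face at x = -70 mm. The shaft lies along x at y = 0, axis 50 mm up, on two dark V-rests 4 mm thick at x = -53 and -7 mm, lower than its mid height: between them (42 mm) its sides are free down to the base.
- jaw (a joint): Slide of the grey jaw, in m: 0 = fully open (135 mm between jaw face and anvil face), grows as the jaw moves towards the anvil (gauge -x); free gap = 0.135 - value. With the 75 mm shaft nipped it reads 0.060. It slides with about 1 N of friction (the shaft in its rests resists with 1 to 2 N more) and stays where it is left.
- jaw_grip (a point): Point to grip on the jaw's orange post: on the post's axis, 95 mm above the bench. The post is 20 x 20 mm (sides along the gauge's x and y) and stands from 65 to 112 mm above the bench; the jaw block below it is 30 mm (x) by 44 mm (y). The post's axis is 15 mm behind the jaw face.
- shaft: Turned brass shaft, loose, 75 x 20 mm diameter, 170 g, with a dark 14 mm journal, 11 mm long, at one end. Origin: on the axis at mid length (balance point). x: along the axis to the polished end, beside which is a blue band. It starts in the V-rests, journal 2 to 5 mm short of the anvil, polished end towards the jaw, which pushes it along until it meets the anvil.
- polished_end (a point): Centre of the shaft's polished end face, 37.5 mm from the shaft's origin along its x.
- camera: Inspection camera fixed on a stand: white housing, white ring light 54 mm across, black lens 36 mm across. Origin: centre of the lens front, 265 mm above the bench. It looks along its own -x, which points towards the robot's side and 0.42 rad (24 degrees) below the horizontal; y is level. The ring light starts 8 mm behind the lens front.
- camera_stand: The camera's stand, fixed: dark base plate 130 x 130 x 16 mm and a steel column 346 mm high behind the camera. Origin: on the bench, 35 mm beyond the point below the lens front; base plate centre 20 mm and column 55 mm farther along its +x. Its -x is the level heading of the camera.
- view_point (a point): The point in the air on the lens axis, 70 mm in front of the lens (camera x = -70 mm, about 236 mm above the bench), where the centre of the polished end must be held.
- joystick_console: White stage-control console, fixed, 150 x 100 x 30 mm with a black stick up to 84 mm high, 40 mm from its centre towards its +x. Origin: centre of the underside.
- bottle: Amber bottle with white cap, loose, 56 mm diameter, 130 mm high. Origin: centre of the underside.
- mount_black: Black resin specimen mount, loose, 32 mm diameter, 20 mm high. Origin: centre of the underside.
- mount_green: Green resin specimen mount, loose, 32 mm diameter, 20 mm high. Origin: centre of the underside.
- spacer: Aluminium spacer ring, loose, 40 mm outside, 24 mm inside diameter, 12 mm high. Origin: centre of the underside.
- screwdriver: Screwdriver lying on the bench, loose, along its x with the handle to -x, under 35 mm high.
There are look-alikes about, which are no part of the job. Of the things shaped like the shaft, the brass one is meant.

How it is judged:
On the way, in this order (a step that is already met when the one before it is completed fails the run):
1. the shaft is nipped between the jaw and the anvil with more than 2 N at both ends (contact force between each of jaw_c0, gauge_c0 and shaft above 2 N), for 0.2 s.
2. the jaw is backed off to a gap of at least 93 mm, 18 mm more than the shaft (value of joint jaw below 0.042 m), for 0.2 s.
At the end, for the whole second after the job is handed in: The gripper holds the shaft still in the air (nothing else carries it): the centre of its polished end within 15 mm of the point 70 mm in front of the lens on its axis, the shaft's axis within 9 degrees of the lens axis, polished end towards the lens; the jaw left backed off (gap of at least 93 mm) (distance between polished_end and view_point below 0.015 m and angle between the x axis of shaft and the x axis of camera, either way round below 0.16 rad and x of shaft in the frame of camera below -0.085 m and contact force between the fingers and shaft above 3 N and contact force between shaft and gauge below 0.1 N and contact force between shaft and camera_stand below 0.1 N and linear speed of shaft below 0.02 m/s and angular speed of shaft below 0.2 rad/s and value of joint jaw below 0.042 m); the arm keeps its last pose, push and grip.
It fails at once if the shaft is nipped with more than 45 N (gently) (contact force between jaw_c0 and shaft above 45 N).
It fails at once if something touches the camera or its stand (contact force between camera_stand and anything else above 2 N).
It fails at once if another loose thing on the bench is moved more than 30 mm (distance of any of bottle, mount_black, mount_green, spacer, screwdriver from where it was at the start of the episode above 0.03 m).
It fails at once if the joystick console is hit (contact force between joystick_console and anything else above 5 N).
It also fails if it takes over 58 s, if anything falls off the work surface, if the arm or the gripper's body presses on something with over 40 N, if the wrist force passes 120 N, or if a joint passes its speed limit or range.

### The arm

A 6-joint arm with a two-finger parallel gripper is mounted at the origin on the work surface. World frame = base frame: x ahead of the robot, y to its left, z up, the work surface at z = 0. Lengths are in m, angles in rad, forces in N, time in s.
With the tool pointing down it reaches from about 0.325 to 0.9 m from the base axis. Payload 3.5 kg.
Tool frame: the origin (TCP) lies between the finger pads; the fingertips stand 11 mm ahead of it and the grasp point (between the pads) lies 8 mm behind it; z points along the fingers, y is the line along which they close (so a half turn about z gives the same grasp; the last joint's range is limited). The gripper opens to 85 mm and grips with 20 to 120 N. Pads are 22 mm wide; open, the fingers measure 114 mm over their backs; the gripper's body (76 mm by 85 mm) begins 54 mm behind the grasp point. The pads swing forward as they close: fully open they stand 13 mm farther back than shut.
Start: joints at [1.085, 0.276, -0.026, 1.268, 0, 1.467], TCP at [0.233, 0.58, 0.242] pointing down, gripper open.
Joint ranges: [-3.12, 3.12], [-0.85, 1.88], [-1.08, 1.24], [-1.95, 2.15], [-1.57, 1.53], [-3.14, 3.14]. Speed limits (rad/s): [2.57, 2.57, 3.14, 3.14, 3.14, 3.14].

### API

Orientations are given as a rotation vector (axis times angle).
In Python, from cell import bot, snapshot gives the robot as it stands.
- The arm moves only by the tool jog_arm, never from a script. Its argument "series" is text: rows parted by semicolons, each of 5 numbers parted by spaces: the finger opening in m, from 0 to 0.0854, then the shift along the tool's x, y, z in m, then the turn about the tool's z in degrees. In form: grip x y z roll; .... A call has 1 to 20 rows; each row is the pose to reach, as a shift and turn from the pose commanded when the call began, along the tool's axes at that moment; what a row does not reach only later rows make up. A row lasts 1/12 s, in which the tool goes at most 41.7 mm and 7.16 degrees, less where a joint would pass 70% of its speed; a pose out of reach is approached as far as the arm can. A call with a gripper value outside its range is refused whole. The fingers move at their own pace and stop on an object; "squeeze" is the grip in N (left out, the last holds). Time passes only in rows, so rows that repeat a pose let the fingers close. It gives the time, the measured TCP pose, the force, the opening and the grip force at its end, in the units of the state.
- bot.read_state(): the state, without advancing time (a new reading comes with each control period).
- snapshot(name): name is "scene" or "side" or "wrist"; returns a dict with "frame" (400x640x3 uint8, red, green, blue), "intrinsics" (3x3 intrinsics, pixels), "D" ([k1, k2, p1, p2, k3] as OpenCV has them; the pictures are not rectified), "extrinsics" (4x4, takes a point from world to camera coordinates); the wrist camera has in their place "tool_from_camera" (4x4, takes a point from camera to tool coordinates, whose origin is the TCP and whose axes are the flange's). Camera axes: x right, y down, z forward; pixel columns grow to the right and rows downward; lengths in m; the calibration is good to about 2 mm. A picture is of the moment at which its call begins: read the wrist's pose just before it. There is no depth.
- bot.job_done(): hands the job in; it is judged then, once.
The state is a dict: "time": time; "joints": joint angles; "qvel": joint speeds; "tau": joint torques, N m; "tool_pos": TCP position; "ee_rot": TCP orientation; "contact_force": force on the tool from outside, world axes, zero at the start; "moment": the same for the moment, N m; "width": opening from 0.0 (shut) to 1.0 (fully open); "grip_force": force on a finger pad.
Only numpy, scipy, OpenCV 4.12 (cv2) and the standard library are available. Lean on these libraries where they do the work, as an engineer would, in place of code of your own. Each camera call takes 0.05 s, during which the arm holds its last target. There are 200 camera calls.

## Working session

There is one attempt and no reset: what is moved stays moved. The work goes in short steps, Python scripts to look and compute and a tool call to move; the robot and the scene stay as the last step left them, time stands still between calls to the robot, and variables do not carry over. Pictures are saved under pics/ and viewed, at most 10 in all, crops included, and the job is handed in when it is done.

Besides the shell and the picture viewer there is one more tool, called after "Call:" as name(argument=value, ...) on one line, values as JSON. jog_arm: Moves the arm, as the interface text tells. Its arguments: {"type":"object","properties":{"series":{"type":"string"},"squeeze":{"type":"number"}},"required":["series"]}

```bash
mkdir -p pics; ls
python3 - <<'E'
from cell import bot, snapshot
import cv2, numpy as np
s=bot.read_state(); print(s)
for n in("scene","side"):
    d=snapshot(n); cv2.imwrite(f"pics/{n}0.png",d["frame"][:,:,::-1]); print(n,d["intrinsics"],d["D"],d["extrinsics"])
E
```

```text
pics
{'time': 0.0, 'joints': array([ 1.08459874e+00,  2.77147135e-01, -2.78923459e-02,  1.26801992e+00,
       -8.52708458e-06,  1.46740184e+00]), 'qvel': array([ 3.73137190e-04, -8.70505965e-05,  6.03413307e-04,  2.26403537e-04,
       -6.40680504e-04,  9.83384991e-04]), 'tau': array([ 1.29412503e-03, -4.45510948e+01,  2.95201278e+01,  1.64932193e-02,
       -5.94918333e-05, -4.24706329e-06]), 'tool_pos': array([0.23309982, 0.5790792 , 0.24114551]), 'ee_rot': array([-0.59751709, -3.08358338,  0.00340466]), 'contact_force': array([-0.29445142, -1.20006549, -0.11802366]), 'moment': array([-0.02630873,  0.00029594,  0.01597911]), 'grip_force': 0.0, 'width': 0.9988177201249901}
scene [[390.31833283   0.         320.22941208]
 [  0.         390.31833283 197.89107992]
 [  0.           0.           1.        ]] [-0.01216795  0.          0.          0.          0.        ] [[-6.74545415e-01  7.38232688e-01 -9.90142071e-04  4.07416330e-01]
 [ 5.01148500e-01  4.56928799e-01 -7.34892001e-01 -1.14489154e-01]
 [-5.42068873e-01 -4.96214238e-01 -6.78183431e-01  1.53230624e+00]
 [ 0.00000000e+00  0.00000000e+00  0.00000000e+00  1.00000000e+00]]
side [[456.30919746   0.         318.68563403]
 [  0.         456.30919746 198.12128761]
 [  0.           0.           1.        ]] [0.03747752 0.         0.         0.         0.        ] [[ 0.84328387 -0.5374664  -0.00147781 -0.50150646]
 [-0.25878495 -0.4036202  -0.87756543  0.28050915]
 [ 0.47106546  0.74041921 -0.47945462  1.10141927]
 [ 0.          0.          0.          1.        ]]
```

View pics/scene0.png

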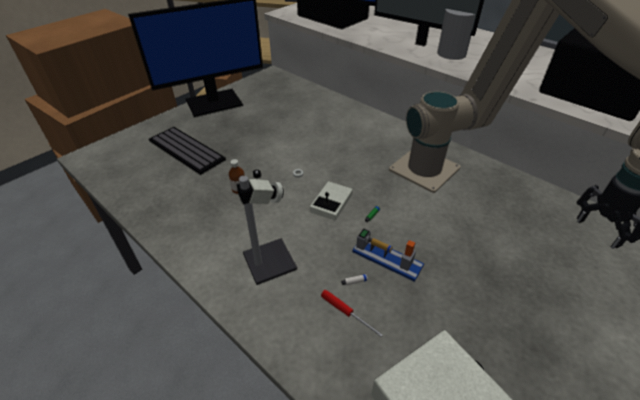

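View pics/side0.png

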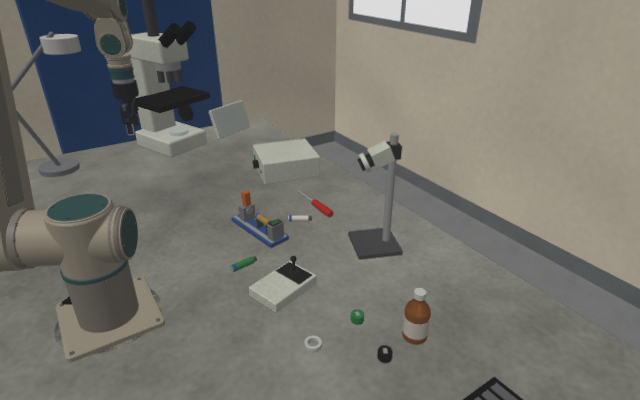

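Scene: gauge at about (388,257), post top (410,243), anvil (364,238), camera lens near (280,191), stand base (270,261). Side: post (246,198), anvil (276,230), camera lens (364,161). I'll zoom in.

Run:
```python
import cv2, numpy as np
a=cv2.imread("pics/scene0.png");b=cv2.imread("pics/side0.png")
f=lambda i,x,y,w=80,h=60:cv2.resize(i[y:y+h,x:x+w],(400,300),interpolation=cv2.INTER_CUBIC)
m=np.vstack([np.hstack([f(a,350,225),f(b,225,185)]),np.hstack([f(a,225,160),f(b,340,125)])])
cv2.imwrite("pics/m1.png",m)
```

```text
(no output)
```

View pics/m1.png

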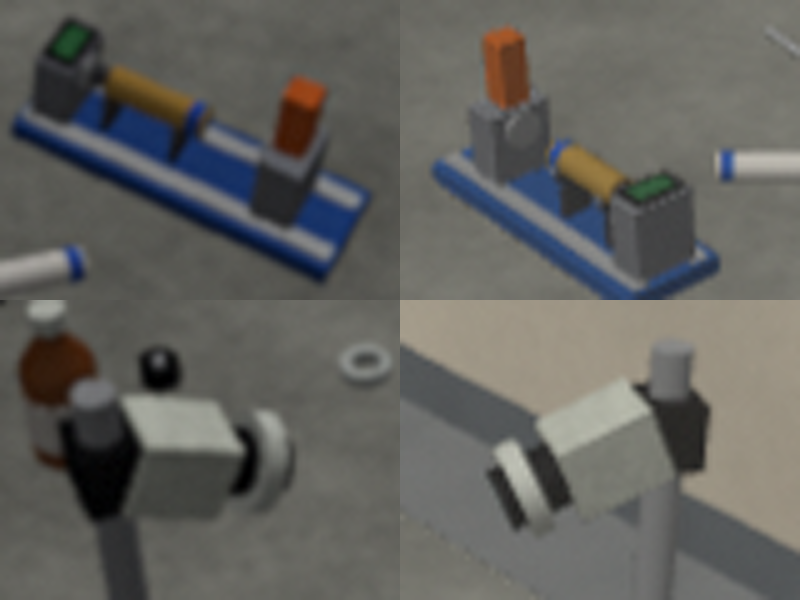

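Montage: gauge corners, post top and lens/column are clear in both views; the jaw is on the right (open), the blue band faces it. I'll fit the poses.

```bash
cat > h.py <<'E'
import numpy as np, cv2
from scipy.optimize import least_squares
from scipy.spatial.transform import Rotation as R
from cell import bot, snapshot
CAM={"scene":(np.array([[390.31833283,0,320.22941208],[0,390.31833283,197.89107992],[0,0,1]]),np.array([-0.01216795,0,0,0,0]),np.array([[-6.74545415e-01,7.38232688e-01,-9.90142071e-04,4.07416330e-01],[5.01148500e-01,4.56928799e-01,-7.34892001e-01,-1.14489154e-01],[-5.42068873e-01,-4.96214238e-01,-6.78183431e-01,1.53230624e+00],[0,0,0,1]])),
"side":(np.array([[456.30919746,0,318.68563403],[0,456.30919746,198.12128761],[0,0,1]]),np.array([0.03747752,0,0,0,0]),np.array([[0.84328387,-0.5374664,-0.00147781,-0.50150646],[-0.25878495,-0.4036202,-0.87756543,0.28050915],[0.47106546,0.74041921,-0.47945462,1.10141927],[0,0,0,1]]))}
def proj(P,cam):
    K,D,E=cam
    return cv2.projectPoints(np.atleast_2d(P).astype(float),cv2.Rodrigues(E[:3,:3])[0],E[:3,3],K,D)[0][:,0]
def place(p,P):
    c,s=np.cos(p[2]),np.sin(p[2])
    P=np.asarray(P,float); return np.c_[p[0]+c*P[:,0]-s*P[:,1],p[1]+s*P[:,0]+c*P[:,1],P[:,2]]
def fit(obs,p0):
    """obs: list of (cam tuple, local xyz mm, pixel)"""
    def res(p): return np.concatenate([(proj(place(p,[np.array(l)/1000]),c)-px).ravel() for c,l,px in obs])
    best=min((least_squares(res,[p0[0],p0[1],a],loss='soft_l1') for a in np.arange(-3,3.2,.8)),key=lambda r:r.cost)
    return best.x,np.round(res(best.x).reshape(-1,2),1)
def tool():
    s=bot.read_state(); T=np.eye(4);T[:3,:3]=R.from_rotvec(s["ee_rot"]).as_matrix();T[:3,3]=s["tool_pos"];return T
def wristcam(name):
    T=tool(); d=snapshot("wrist"); cv2.imwrite(f"pics/{name}.png",d["frame"][:,:,::-1])
    return d["frame"],(d["intrinsics"],np.array(d["D"],float),np.linalg.inv(T@d["tool_from_camera"]))
E
python3 - <<'E'
from h import *
S,D=CAM["scene"],CAM["side"]
f=lambda u,v,ox,oy,x,y:np.array([ox+(u-x)/5,oy+(v-y)/5])-.4
a=lambda u,v:f(u,v,350,225,0,0); b=lambda u,v:f(u,v,225,185,400,0)
c=lambda u,v:f(u,v,225,160,0,300); d=lambda u,v:f(u,v,340,125,400,300)
g,r=fit([(S,(-105,-35,14),a(14,118)),(S,(105,-35,14),a(325,265)),(S,(105,35,14),a(371,193)),(S,(80,0,112),a(303,87)),
 (D,(105,35,14),b(437,165)),(D,(-105,-35,14),b(716,255)),(D,(80,0,112),b(505,36))],(.5,.2))
print("gauge",g,r.tolist())
k,r=fit([(S,(0,0,265),c(286,463)),(S,(90,0,346),c(95,393)),(S,(55,0,16),(270,260)),(D,(0,0,265),d(504,502)),(D,(90,0,346),d(672,350)),(D,(55,0,16),(375.5,242))],(.8,0))
print("lens",k,r.tolist())
print("tool",tool()); d=snapshot("wrist");print(d["intrinsics"],d["D"],d["tool_from_camera"])
E
```

```text
gauge [0.46524568 0.14680411 1.72955821] [[-1.8, -0.3], [-1.4, 0.9], [-1.2, -0.8], [5.4, 3.2], [-1.5, -0.2], [0.3, 0.7], [-4.1, -2.0]]
lens [ 0.66712708 -0.08736023 -0.39058825] [[-2.1, 0.1], [-0.8, -0.1], [-1.4, -1.6], [-1.6, -0.2], [-0.5, -0.6], [-2.0, -1.9]]
tool [[-9.27621037e-01  3.73521449e-01 -9.68690207e-04  2.33131406e-01]
 [ 3.73522644e-01  9.27619246e-01 -1.83544898e-03  5.79145284e-01]
 [ 2.12996118e-04 -2.06442881e-03 -9.99997846e-01  2.41251203e-01]
 [ 0.00000000e+00  0.00000000e+00  0.00000000e+00  1.00000000e+00]]
[[291.26040982   0.         316.13228971]
 [  0.         291.26040982 196.85170086]
 [  0.           0.           1.        ]] [-0.0475823  0.         0.         0.         0.       ] [[-2.44511820e-04 -9.56968548e-01 -2.90191556e-01  7.43017824e-02]
 [ 9.99999435e-01 -5.34290255e-04  9.19348900e-04 -8.30545314e-04]
 [-1.03483450e-03 -2.90191167e-01  9.56968137e-01 -1.32372723e-01]
 [ 0.00000000e+00  0.00000000e+00  0.00000000e+00  1.00000000e+00]]
```

Call:
jog_arm(series="0.085 -0.377 -0.314 0.04 -121;0.085 -0.377 -0.314 0.04 -121;0.085 -0.377 -0.314 0.04 -121;0.085 -0.377 -0.314 0.04 -121;0.085 -0.377 -0.314 0.04 -121;0.085 -0.377 -0.314 0.04 -121;0.085 -0.377 -0.314 0.04 -121;0.085 -0.377 -0.314 0.04 -121;0.085 -0.377 -0.314 0.04 -121;0.085 -0.377 -0.314 0.04 -121;0.085 -0.377 -0.314 0.04 -121;0.085 -0.377 -0.314 0.04 -121;0.085 -0.377 -0.314 0.04 -121;0.085 -0.377 -0.314 0.04 -121;0.085 -0.377 -0.314 0.04 -121;0.085 -0.377 -0.314 0.04 -121;0.085 -0.377 -0.314 0.04 -121;0.085 -0.377 -0.314 0.04 -121;0.085 -0.377 -0.314 0.04 -121;0.085 -0.377 -0.314 0.04 -121", squeeze=50)

```text
time: 1.82
tool_pos: [0.4656, 0.1476, 0.2021]
ee_rot: [2.387, -2.042, -0.0]
contact_force: [0.8, 0.6, -0.5]
width: 0.99
grip_force: 0.0
```

Run:
```python
from h import *
s=bot.read_state();print(s["time"],s["joints"],s["contact_force"],s["width"]);print(tool().round(4))
wristcam("w1")
```

```text
1.8167 [ 1.74532764e-01  6.09901245e-02 -3.71663843e-01  1.13865156e+00
 -2.29726832e-05 -1.55174856e+00] [ 0.79365598  0.55836551 -0.50364994] 0.9903052627451562
[[ 1.549e-01 -9.879e-01 -5.000e-04  4.656e-01]
 [-9.879e-01 -1.549e-01 -1.000e-04  1.476e-01]
 [ 0.000e+00  5.000e-04 -1.000e+00  2.021e-01]
 [ 0.000e+00  0.000e+00  0.000e+00  1.000e+00]]
```

View pics/w1.png

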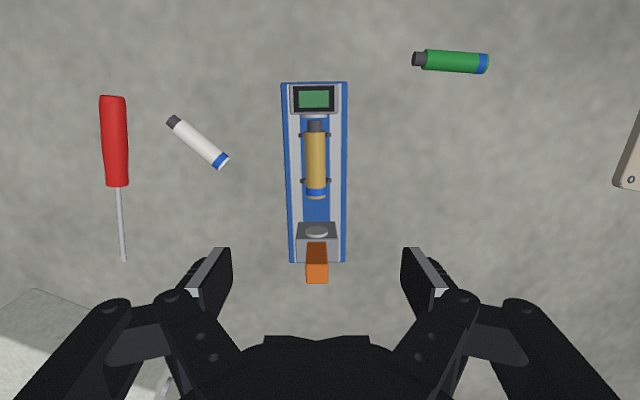

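Wrist view: gauge base corners (281,83), (347,82), (345,262), (290,262); post top about (317,273); shaft (316,160), band towards the jaw.

```bash
cat >> h.py <<'E'
def ray(px,cam,z):
    K,D,E=cam; u=cv2.undistortPoints(np.array([[px]],float),K,D)[0,0]
    C=-E[:3,:3].T@E[:3,3]; d=E[:3,:3].T@np.r_[u,1]; return C+d*(z-C[2])/d[2]
def local(g,P):
    c,s=np.cos(g[2]),np.sin(g[2]); d=P[:2]-g[:2]; return np.array([c*d[0]+s*d[1],-s*d[0]+c*d[1]])
E
python3 - <<'E'
from h import *
d=snapshot("wrist"); f=d["frame"]; cam=(d["intrinsics"],np.array(d["D"],float),np.linalg.inv(tool()@d["tool_from_camera"]))
hsv=cv2.cvtColor(f,cv2.COLOR_RGB2HSV)
m=cv2.inRange(hsv,(105,120,60),(125,255,255)); m[:,:260]=0; m[:,370:]=0
ys,xs=np.nonzero(m); h=cv2.convexHull(np.c_[xs,ys].astype(np.int32)); q=cv2.approxPolyDP(h,6,True)[:,0]; print("blue hull",q.tolist())
o=cv2.inRange(hsv,(5,150,120),(15,255,255)); o[:,:290]=0;o[:,345:]=0; ys,xs=np.nonzero(o)
v=hsv[ys,xs,2];print("orange",xs.min(),xs.max(),ys.min(),ys.max(), [int(np.median(hsv[y,xs[ys==y],2])) for y in range(ys.min(),ys.max(),3)])
g,r=fit([(cam,(-105,-35,14),(280.5,82)),(cam,(-105,35,14),(347.5,82)),(cam,(105,35,14),(345.5,262.5)),(cam,(105,-35,14),(289.5,262.5))],(.465,.147))
print(g,r.tolist())
S,D=CAM["scene"],CAM["side"]
for n,c,px,z in(("postW",cam,(317,273),.112),("postS",S,(410.2,242),.112),("postD",D,(245.6,191.8),.112),("shaftend",cam,(316,199),.050),("shaftmid",cam,(316,160),.060)):
    P=ray(px,c,z);print(n,P.round(4),local(g,P).round(4))
E
```

```text
blue hull [[346, 82], [344, 261], [290, 262], [281, 83]]
orange 306 327 243 283 [127, 124, 120, 138, 134, 130, 132, 167, 192, 192, 192, 192, 192, 199]
[0.46482882 0.15122498 1.74335802] [[-0.2, 0.4], [0.5, -0.8], [0.1, -0.1], [-0.4, 0.7]]
postW [0.4547 0.2093 0.112 ] [0.0589 0.    ]
postS [0.4529 0.2082 0.112 ] [0.0581 0.002 ]
postD [0.4578 0.2065 0.112 ] [ 0.0557 -0.0026]
shaftend [0.463  0.1619 0.05  ] [ 0.0108 -0.    ]
shaftmid [0.4695 0.1204 0.06  ] [-0.0311  0.0007]
```

Call:
jog_arm(series="0.085 -0.032 0.001 0.02 -1;0.085 -0.063 0.001 0.04 -1;0.085 -0.063 0.001 0.075 -1;0.085 -0.063 0.001 0.1 -1;0.085 -0.063 0.001 0.115 -1;0.085 -0.063 0.001 0.115 -1;0.085 -0.063 0.001 0.115 -1")

```text
time: 2.5
tool_pos: [0.4541, 0.2096, 0.0866]
ee_rot: [2.405, -2.018, -0.002]
contact_force: [0.4, 0.1, 1.0]
width: 0.998
grip_force: 0.0
```

Call:
jog_arm(series="0 0 0 0 0;0 0 0 0 0;0 0 0 0 0;0 0 0 0 0;0 0 0 0 0;0 0 0 0 0;0 0 0 0 0;0 0 0 0 0", squeeze=40)

```text
time: 3.17
tool_pos: [0.4557, 0.2098, 0.0881]
ee_rot: [-2.407, 2.018, -0.001]
contact_force: [-1.0, -0.9, 6.2]
width: 0.23
grip_force: 41.2
```

Call:
jog_arm(series="0 0.003 0 0 0;0 0.006 0 0 0;0 0.009 0 0 0;0 0.012 0 0 0;0 0.015 0 0 0;0 0.018 0 0 0;0 0.021 0 0 0;0 0.024 0 0 0;0 0.027 0 0 0;0 0.03 0 0 0;0 0.032 0 0 0;0 0.032 0 0 0;0 0.032 0 0 0")

```text
time: 4.25
tool_pos: [0.4612, 0.1782, 0.0881]
ee_rot: [-2.407, 2.018, -0.001]
contact_force: [-0.6, -0.4, 6.5]
width: 0.224
grip_force: 41.2
```

Call:
jog_arm(series="0 0.001 0 0 0;0 0.002 0 0 0;0 0.003 0 0 0;0 0.004 0 0 0;0 0.004 0 0 0;0 0.004 0 0 0")

```text
time: 4.75
tool_pos: [0.4618, 0.1746, 0.0881]
ee_rot: [-2.407, 2.017, -0.001]
contact_force: [-0.8, 1.0, 5.8]
width: 0.231
grip_force: 41.2
```

Call:
jog_arm(series="0 0.0005 0 0 0;0 0.001 0 0 0;0 0.0015 0 0 0;0 0.0015 0 0 0;0 0.0015 0 0 0")

```text
time: 5.17
tool_pos: [0.4621, 0.1732, 0.0881]
ee_rot: [-2.407, 2.017, -0.0]
contact_force: [-1.0, 0.1, 5.7]
width: 0.228
grip_force: 41.2
```

Call:
jog_arm(series="0 0.0005 0 0 0;0 0.001 0 0 0;0 0.001 0 0 0;0 0.001 0 0 0")

```text
time: 5.5
tool_pos: [0.4622, 0.1724, 0.0881]
ee_rot: [-2.406, 2.017, 0.0]
contact_force: [-1.5, 2.0, 5.6]
width: 0.229
grip_force: 41.2
```

Call:
jog_arm(series="0 0.0005 0 0 0;0 0.001 0 0 0;0 0.001 0 0 0;0 0.001 0 0 0")

```text
time: 5.83
tool_pos: [0.4624, 0.1715, 0.0881]
ee_rot: [-2.406, 2.017, 0.001]
contact_force: [-0.7, 2.1, 5.0]
width: 0.23
grip_force: 41.2
```

Call:
jog_arm(series="0 0.0005 0 0 0;0 0.001 0 0 0;0 0.001 0 0 0;0 0.001 0 0 0")

```text
time: 6.17
tool_pos: [0.4625, 0.1706, 0.0881]
ee_rot: [-2.406, 2.017, 0.001]
contact_force: [-0.4, 0.8, 5.3]
width: 0.231
grip_force: 41.2
```

Call:
jog_arm(series="0 0.0005 0 0 0;0 0.001 0 0 0;0 0.001 0 0 0;0 0.001 0 0 0")

```text
time: 6.5
tool_pos: [0.4626, 0.1701, 0.0881]
ee_rot: [-2.406, 2.016, 0.002]
contact_force: [-0.6, 3.5, 5.4]
width: 0.229
grip_force: 41.2
```

Call:
jog_arm(series="0 0.0005 0 0 0;0 0.001 0 0 0;0 0.001 0 0 0;0 0.001 0 0 0")

```text
time: 6.83
tool_pos: [0.4626, 0.1701, 0.0881]
ee_rot: [-2.405, 2.014, 0.005]
contact_force: [-1.8, 7.2, 5.9]
width: 0.232
grip_force: 41.1
```

Call:
jog_arm(series="0 0.0005 0 0 0;0 0.0005 0 0 0;0 0.0005 0 0 0;0 0.0005 0 0 0;0 0.0005 0 0 0;0 0.0005 0 0 0;0 0.0005 0 0 0;0 0.0005 0 0 0")

```text
time: 7.5
tool_pos: [0.4626, 0.1701, 0.0881]
ee_rot: [-2.405, 2.013, 0.007]
contact_force: [-1.9, 8.6, 4.8]
width: 0.225
grip_force: 41.1
```

Call:
jog_arm(series="0 -0.002 0 0 0;0 -0.005 0 0 0;0 -0.009 0 0 0;0 -0.013 0 0 0;0 -0.017 0 0 0;0 -0.021 0 0 0;0 -0.025 0 0 0;0 -0.029 0 0 0;0 -0.033 0 0 0;0 -0.034 0 0 0;0 -0.034 0 0 0;0 -0.034 0 0 0;0 -0.034 0 0 0;0 -0.034 0 0 0")

```text
time: 8.67
tool_pos: [0.4571, 0.2014, 0.0881]
ee_rot: [-2.407, 2.017, -0.0]
contact_force: [-0.3, 1.0, 5.5]
width: 0.229
grip_force: 41.2
```

Call:
jog_arm(series="0.04 0 0 0 0;0.085 0 0 0 0;0.085 0 0 0 0;0.085 0 0 0 0;0.085 0 0 0 0;0.085 0 0 0 0;0.085 0 0 -0.03 0;0.085 0 0 -0.06 0;0.085 0 0 -0.09 0;0.085 0 0 -0.12 0;0.085 0 0 -0.12 0;0.085 0 0 -0.12 0")

```text
time: 9.67
tool_pos: [0.4583, 0.2014, 0.2096]
ee_rot: [-2.404, 2.015, -0.005]
contact_force: [-0.2, 0.4, -0.3]
width: 0.998
grip_force: 0.0
```

Run:
```python
from h import *
print(tool().round(4)); f,cam=wristcam("w2")
```

```text
[[ 1.748e-01 -9.846e-01  5.000e-03  4.583e-01]
 [-9.846e-01 -1.748e-01  1.400e-03  2.014e-01]
 [-5.000e-04 -5.200e-03 -1.000e+00  2.096e-01]
 [ 0.000e+00  0.000e+00  0.000e+00  1.000e+00]]
```

View pics/w2.png

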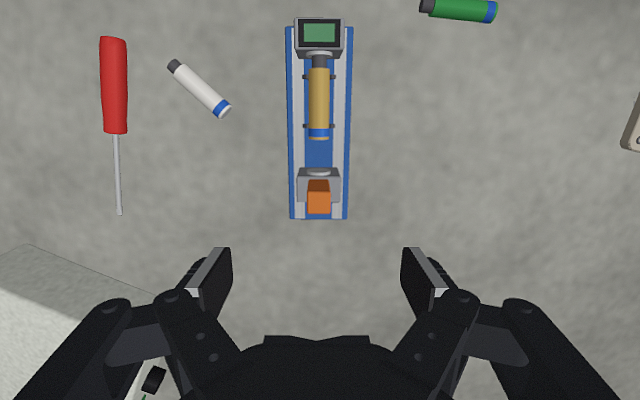

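Wrist view: the shaft now touches the anvil, jaw backed off with a clear gap; shaft mid at about (318,100). Next I go over the shaft.

Call:
jog_arm(series="0.085 0.04 0.001 0 0;0.085 0.082 0.0015 0.01 0;0.085 0.0825 0.0015 0.04 0;0.085 0.0825 0.0015 0.08 0;0.085 0.0825 0.0015 0.12 0;0.085 0.0825 0.0015 0.15 0;0.085 0.0825 0.0015 0.1675 0;0.085 0.0825 0.0015 0.1675 0;0.085 0.0825 0.0015 0.1675 0")

```text
time: 10.47
tool_pos: [0.4668, 0.119, 0.0377]
ee_rot: [2.404, -2.015, -0.006]
contact_force: [0.6, -0.2, -0.1]
width: 0.994
grip_force: 0.0
```

Call:
jog_arm(series="0 0 0 0 0;0 0 0 0 0;0 0 0 0 0;0 0 0 0 0;0 0 0 0 0;0 0 0 0 0;0 0 0 0 0;0 0 0 0 0", squeeze=40)

```text
time: 11.13
tool_pos: [0.4714, 0.1197, 0.0409]
ee_rot: [-2.406, 2.016, -0.004]
contact_force: [2.2, 1.0, 4.2]
width: 0.221
grip_force: 39.2
```

Run:
```python
from h import *
g=(.4655,.1507,1.743)
import pickle
# anvil outline from w2 pose (recorded)
T=np.array([[.1748,-.9846,.005,.4583],[-.9846,-.1748,.0014,.2014],[-.0005,-.0052,-1,.2096],[0,0,0,1]])
d=snapshot("wrist");cam=(d["intrinsics"],np.array(d["D"],float),np.linalg.inv(T@d["tool_from_camera"]))
for px in((294,18),(345,18),(294,46),(345,46)):print("anvil",local(g,ray(px,cam,.068)).round(4))
S,D=CAM["scene"],CAM["side"]
for n,c,px in(("cons scene",S,(331,198)),("cons side",D,(283,283)),("stick side",D,(293,262))):print(n,ray(px,c,.03).round(3))
print("green",ray((458,9),cam,.01).round(3)); print(tool().round(4))
```

```text
anvil [-0.0972 -0.0209]
anvil [-0.0973  0.022 ]
anvil [-0.0753 -0.0212]
anvil [-0.0754  0.0226]
cons scene [ 0.398 -0.137  0.03 ]
cons side [ 0.39  -0.153  0.03 ]
stick side [ 0.455 -0.09   0.03 ]
green [0.346 0.005 0.01 ]
[[ 1.748e-01 -9.846e-01  3.500e-03  4.714e-01]
 [-9.846e-01 -1.748e-01  7.000e-04  1.197e-01]
 [-1.000e-04 -3.600e-03 -1.000e+00  4.090e-02]
 [ 0.000e+00  0.000e+00  0.000e+00  1.000e+00]]
```

Call:
jog_arm(series="0 0 0 -0.01 0;0 0 0 -0.03 0;0 0 0 -0.06 0;0 0 0 -0.085 0;0 0.01 0.01 -0.085 7;0 0.02 0.02 -0.085 14;0 0.03 0.03 -0.085 21;0 0.04 0.04 -0.085 28;0 0.053 0.047 -0.085 35;0 0.053 0.047 -0.085 42;0 0.053 0.047 -0.085 49;0 0.053 0.047 -0.085 56;0 0.053 0.047 -0.085 63;0 0.053 0.047 -0.085 70;0 0.053 0.047 -0.085 77;0 0.053 0.047 -0.085 84;0 0.053 0.047 -0.085 90;0 0.053 0.047 -0.06 90;0 0.053 0.047 -0.04 90;0 0.053 0.047 -0.04 90")

```text
time: 12.85
tool_pos: [0.4268, 0.0589, 0.0761]
ee_rot: [0.275, -3.118, -0.001]
contact_force: [-1.5, -0.8, -2.7]
width: 0.22
grip_force: 39.2
```

Run:
```python
from h import *
s=bot.read_state();print(s["time"],s["joints"].round(3),s["contact_force"],s["width"],s["grip_force"]);print(tool().round(4), local((.4655,.1507,1.743),tool()[:3,3]))
a,b=snapshot("scene")["frame"],snapshot("side")["frame"]; w,_=wristcam("w3")
f=lambda i,x,y,w=80,h=60:cv2.resize(i[y:y+h,x:x+w],(400,300),interpolation=cv2.INTER_CUBIC)
m=np.vstack([np.hstack([f(a,330,205),f(b,230,180)]),np.hstack([f(w,180,100,280,210),f(w,220,180,200,150)])])
cv2.imwrite("pics/m2.png",m[:,:,::-1])
```

```text
12.85 [-0.013  0.102 -0.629  0.85  -0.    -0.189] [-1.49724685 -0.8060329  -2.6719295 ] 0.22030548546091677 39.232109785079956
[[-9.846e-01 -1.747e-01 -1.110e-02  4.268e-01]
 [-1.747e-01  9.846e-01 -2.000e-04  5.890e-02]
 [ 1.100e-02  1.700e-03 -9.999e-01  7.610e-02]
 [ 0.000e+00  0.000e+00  0.000e+00  1.000e+00]] [-0.08381971  0.05382278]
```

View pics/m2.png

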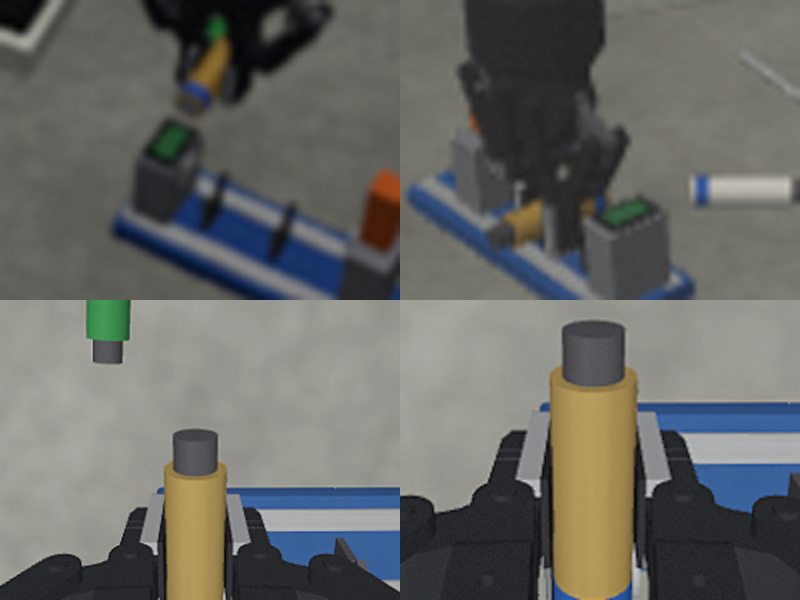

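The shaft is held level, its polished end towards the anvil. I'll press the polished end's underside on the anvil's top edge to pitch it up, with light grip.

Call:
jog_arm(series="0 0 0 0 0;0 0 0 0 0;0 0 0 0 0", squeeze=22)

```text
time: 13.25
tool_pos: [0.4333, 0.059, 0.0808]
ee_rot: [-0.276, 3.128, -0.0]
contact_force: [0.2, 0.6, -0.5]
width: 0.222
grip_force: 39.2
```

Call:
jog_arm(series="0 0 0 0.003 0;0 0 0 0.006 0;0 0 0 0.009 0;0 0 0 0.011 0;0 0 0 0.012 0;0 0 0 0.013 0;0 0 0 0.013 0;0 0 0 0.013 0")

```text
time: 13.92
tool_pos: [0.4325, 0.059, 0.0668]
ee_rot: [0.276, -3.129, -0.0]
contact_force: [0.3, 0.2, -0.7]
width: 0.223
grip_force: 39.2
```

Call:
jog_arm(series="0 0 0 0.001 0;0 0 0 0.002 0;0 0 0 0.003 0;0 0 0 0.003 0")

```text
time: 14.25
tool_pos: [0.4326, 0.0589, 0.0648]
ee_rot: [0.276, -3.129, 0.0]
contact_force: [-3.5, -0.2, 8.8]
width: 0.217
grip_force: 40.4
```

Run:
```python
from h import *
s=bot.read_state();print(s["contact_force"],s["moment"],s["grip_force"],s["tool_pos"])
a,b=snapshot("scene")["frame"],snapshot("side")["frame"]; w,_=wristcam("w4")
f=lambda i,x,y,w=80,h=60:cv2.resize(i[y:y+h,x:x+w],(400,300),interpolation=cv2.INTER_CUBIC)
m=np.vstack([np.hstack([f(a,330,205),f(b,230,180)]),np.hstack([f(w,180,100,280,210),f(w,220,180,200,150)])])
cv2.imwrite("pics/m3.png",m[:,:,::-1])
```

```text
[-3.48754684 -0.24350349  8.82009808] [-0.0320946   0.57105292  0.04586711] 40.360347032547 [0.43255702 0.05889913 0.06475181]
```

View pics/m3.png

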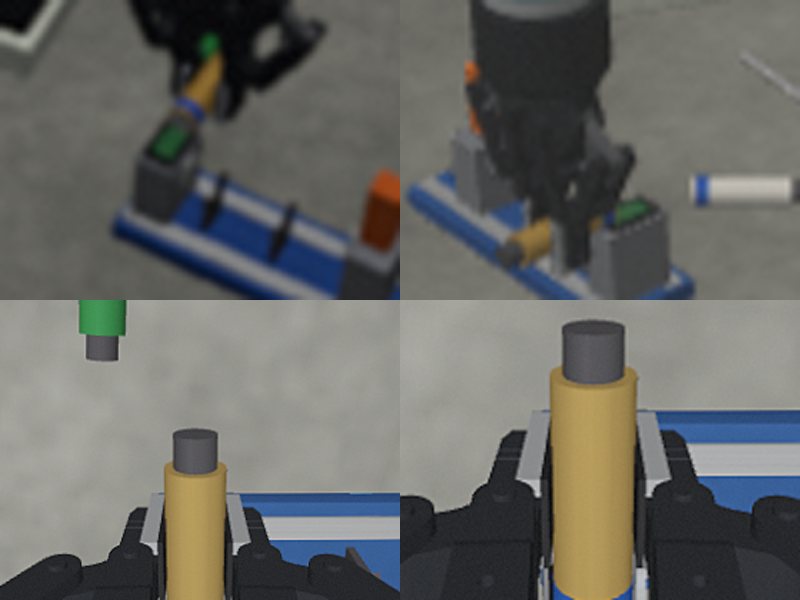

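The end rests over the anvil edge (force now 9 N); shaft still level in the pads. Pressing further.

Call:
jog_arm(series="0 0 0 0.001 0;0 0 0 0.002 0;0 0 0 0.002 0;0 0 0 0.002 0")

```text
time: 14.73
tool_pos: [0.4324, 0.0589, 0.0628]
ee_rot: [0.276, -3.129, 0.001]
contact_force: [-4.1, -0.9, 9.5]
width: 0.224
grip_force: 40.7
```

Call:
jog_arm(series="0 0 0 0.001 0;0 0 0 0.002 0;0 0 0 0.002 0;0 0 0 0.002 0")

```text
time: 15.07
tool_pos: [0.4323, 0.0588, 0.0608]
ee_rot: [0.276, -3.129, 0.001]
contact_force: [-5.2, -0.1, 9.1]
width: 0.222
grip_force: 41.3
```

Call:
jog_arm(series="0 0 0 0.001 0;0 0 0 0.002 0;0 0 0 0.003 0;0 0 0 0.004 0;0 0 0 0.005 0;0 0 0 0.005 0;0 0 0 0.005 0")

```text
time: 15.65
tool_pos: [0.4326, 0.0588, 0.0559]
ee_rot: [-0.276, 3.129, -0.001]
contact_force: [-4.7, -0.5, 9.0]
width: 0.218
grip_force: 43.1
```

Call:
jog_arm(series="0 0 0 -0.02 0;0 0 0 -0.05 0;0 0 0 -0.08 0;0 0 0 -0.12 0;0 0 0 -0.15 0;0 0 0 -0.15 0;0 0 0 -0.15 0;0 0 0 -0.15 0", squeeze=60)

```text
time: 16.32
tool_pos: [0.4318, 0.059, 0.204]
ee_rot: [0.276, -3.128, -0.0]
contact_force: [0.2, 0.0, -1.7]
width: 0.213
grip_force: 58.7
```

Run:
```python
from h import *
print(tool().round(4))
b=snapshot("side")["frame"]; a=snapshot("scene")["frame"];w,_=wristcam("w5")
f=lambda i,x,y,w=80,h=60:cv2.resize(i[y:y+h,x:x+w],(400,300),interpolation=cv2.INTER_CUBIC)
P=tool()@[0,0,-.008,1]
s=[proj(P[:3],CAM[n])[0].astype(int) for n in("scene","side")]; print(s)
m=np.vstack([np.hstack([f(a,s[0][0]-40,s[0][1]-30),f(b,s[1][0]-40,s[1][1]-30)]),np.hstack([f(w,180,100,280,210),f(w,220,180,200,150)])])
cv2.imwrite("pics/m4.png",m[:,:,::-1])
```

```text
[[-9.846e-01 -1.748e-01 -1.100e-03  4.318e-01]
 [-1.748e-01  9.846e-01  0.000e+00  5.900e-02]
 [ 1.100e-03  2.000e-04 -1.000e+00  2.040e-01]
 [ 0.000e+00  0.000e+00  0.000e+00  1.000e+00]]
[array([375, 188]), array([256, 183])]
```

View pics/m4.png

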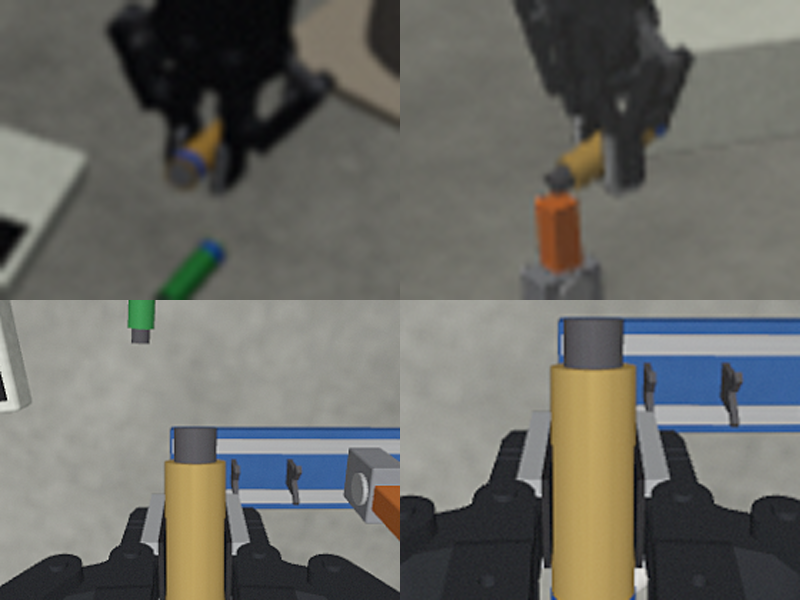

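The shaft is pitched up: side view journal tip near (247,188), polished end near (268,179); wrist view journal edge (317,190), shoulder (316.5,212.5). I'll fit the tilt.

```bash
cat >> h.py <<'E'
def shaftfit(T,cw,obs):
    """shaft in tool x-z plane, +x = -tool x tilted towards -tool z. obs: (cam, along mm, up mm, px)"""
    def pt(p,l,u):
        t,a,dz=p; ex=np.array([-np.cos(t),0,-np.sin(t)]); ez=np.array([np.sin(t),0,-np.cos(t)])
        q=np.array([a,0,-.009+dz])+ex*l/1000+ez*u/1000
        return T[:3,:3]@q+T[:3,3]
    r=least_squares(lambda p:np.concatenate([(proj(pt(p,l,u),c)[0]-px)*(1 if c is not cw else .5) for c,l,u,px in obs]),[.3,0,0],loss='soft_l1')
    return r.x,r.fun.reshape(-1,2).round(1).tolist(),pt(r.x,37.5,0)
E
python3 - <<'E'
from h import *
T=tool();d=snapshot("wrist");cw=(d["intrinsics"],np.array(d["D"],float),np.linalg.inv(T@d["tool_from_camera"]))
S,D=CAM["scene"],CAM["side"]
p,r,e=shaftfit(T,cw,[(D,-37.5,0,(246.8,188.2)),(D,37.5,0,(267.6,178.8)),(S,37.5,0,(371,192)),(cw,-37.5,7,(317,190)),(cw,-26.5,10,(316.5,212.5))])
print(np.degrees(p[0]),p[1:],r,e)
p,r,e=shaftfit(T,cw,[(cw,-37.5,7,(317,190)),(cw,-26.5,10,(316.5,212.5)),(S,37.5,0,(371,192))])
print(np.degrees(p[0]),p[1:],r)
# lens refit with finer dataset: base plate outline and housing via color in both views
for n in("scene","side"):
    f=snapshot(n)["frame"]; cv2.imwrite(f"pics/{n}1.png",f[:,:,::-1])
a=cv2.imread("pics/scene1.png");b=cv2.imread("pics/side1.png")
f=lambda i,x,y,w,h:cv2.resize(i[y:y+h,x:x+w],(400,300),interpolation=cv2.INTER_CUBIC)
cv2.imwrite("pics/m5.png",np.vstack([np.hstack([f(a,240,165,64,48),f(b,345,130,64,48)]),np.hstack([f(a,235,235,72,54),f(b,340,215,72,54)])]))
E
```

```text
8.65891819364289 [ 0.00337789 -0.00086372] [[-2.7, 1.2], [-1.4, -1.3], [-0.4, 1.4], [0.1, -0.6], [0.4, 1.4]] [0.46409349 0.06487472 0.21813528]
23.871770804302543 [9.11500075e-05 2.57537651e-03] [[0.0, -0.0], [0.3, -0.0], [-0.3, -0.1]]
```

View pics/m5.png

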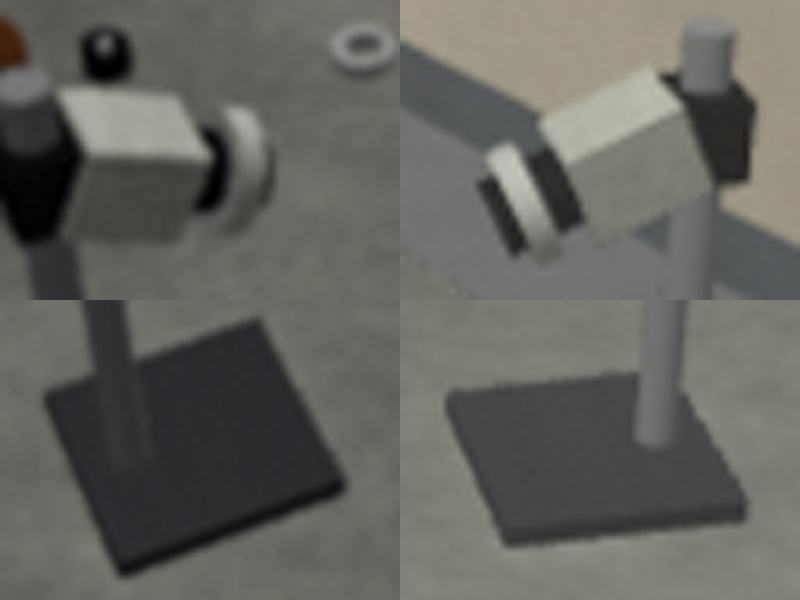

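Lens, ring and plate corners are clear (plate corners scene crop (47,397),(258,320),(344,485),(122,563); side crop (447,393),(745,508),(505,530)). I'll refine the camera pose and cross-check the tilt.

Run:
```python
from h import *
S,D=CAM["scene"],CAM["side"]
a=lambda u,v:np.array([240+u/6.25,165+v/6.25])-.4; b=lambda u,v:np.array([345+(u-400)/6.25,130+v/6.25])-.4
c=lambda u,v:np.array([235+u/5.556,235+(v-300)/5.556])-.4; d=lambda u,v:np.array([340+(u-400)/5.556,215+(v-300)/5.556])-.4
k0=(.667,-.087,-.39)
obs=[(S,(0,0,265),a(268,176)),(S,(90,0,346),a(25,83)),(D,(0,0,265),b(500,218)),(D,(90,0,346),b(708,28))]
cor=[(55+i*65,j*65,16) for i in(-1,1) for j in(-1,1)]
for C,pts in((S,[c(47,397),c(258,320),c(344,485),c(122,563)]),(D,[d(447,393),d(745,508),d(505,530)])):
    pr=proj(place(k0,np.array(cor)/1000),C)
    for p in pts: obs.append((C,cor[int(np.argmin(np.linalg.norm(pr-p,axis=1)))],p))
k,r=fit(obs,k0); print("lens",k,[o[1] for o in obs],r.tolist())
for C,n in((S,"S"),(D,"D")):
    kk,r=fit([o for o in obs if o[0] is C],k0);print(n,kk)
for C,px in((S,a(268,176)),(D,b(500,218))):print(ray(px,C,.265))
h,e=k[2],.42
ax=np.array([np.cos(e)*np.cos(h),np.cos(e)*np.sin(h),np.sin(e)]);L=np.array([k[0],k[1],.265])
print("view",L-.07*ax,"shaft mid",L-.1075*ax)
T=tool()
for t in(0,.2,.3,.42,.5):
    pt=lambda l:T[:3,:3]@(np.array([-np.cos(t)*l,0,-.0064-np.sin(t)*l]))+T[:3,3]
    q=proj(np.array([pt(-.0375),pt(.0375)]),D); q2=proj(np.array([pt(-.0375),pt(.0375)]),S); v=q[1]-q[0]; print(round(np.degrees(t)),q.round(1).tolist(),"side slope",np.degrees(np.arctan2(-v[1],v[0])).round(1),q2.round(1).tolist())
f=cv2.imread("pics/side1.png");hsv=cv2.cvtColor(f,cv2.COLOR_BGR2HSV);m=cv2.inRange(hsv,(15,80,60),(28,255,255));m[:,:235]=0;m[:,285:]=0;m[:150]=0;m[215:]=0
ys,xs=np.nonzero(m);vx,vy,_,_=cv2.fitLine(np.c_[xs,ys].astype(np.float32),cv2.DIST_L2,0,.01,.01).ravel();print("brass",len(xs),xs.mean(),ys.mean(),np.degrees(np.arctan(-vy/vx)))
```

```text
lens [ 0.6674361  -0.08663975 -0.38932348] [(0, 0, 265), (90, 0, 346), (0, 0, 265), (90, 0, 346), (120, -65, 16), (-10, -65, 16), (-10, 65, 16), (120, 65, 16), (-10, 65, 16), (120, -65, 16), (-10, -65, 16)] [[-2.7, -0.3], [-0.7, 0.4], [-1.8, 0.2], [-0.5, -0.2], [-1.3, -1.3], [-0.0, -1.0], [0.2, -1.0], [-1.5, 0.5], [-1.1, -0.9], [0.1, -1.8], [-0.9, -1.0]]
S [ 0.66666172 -0.08332843 -0.39014551]
D [ 0.66705917 -0.09101387 -0.4040126 ]
[ 0.66347172 -0.08063171  0.265     ]
[ 0.6722191  -0.08845127  0.265     ]
view [ 0.60830298 -0.06237954  0.23645677] shaft mid [ 0.57662452 -0.049383    0.22116575]
0 [[245.2, 188.0], [267.7, 179.7]] side slope 20.4 [[381.2, 181.9], [369.6, 196.5]]
11 [[245.6, 190.4], [267.3, 177.4]] side slope 31.1 [[380.8, 184.0], [369.9, 194.4]]
17 [[246.0, 191.5], [267.0, 176.3]] side slope 36.0 [[380.6, 185.1], [370.2, 193.3]]
24 [[246.6, 192.7], [266.4, 175.1]] side slope 41.7 [[380.2, 186.4], [370.6, 191.8]]
29 [[247.1, 193.4], [266.0, 174.3]] side slope 45.3 [[379.9, 187.4], [370.9, 190.8]]
brass 57 253.26315789473685 184.43859649122808 28.38697
```

Run:
```python
import cv2,numpy as np
for n in("w4","w5"):
    f=cv2.imread(f"pics/{n}.png").astype(int); print(n)
    print("col317",[(r,f[r,317].tolist()) for r in range(184,232,2)])
    hsv=cv2.cvtColor(f.astype(np.uint8),cv2.COLOR_BGR2HSV); m=cv2.inRange(hsv,(15,70,60),(30,255,255))
    print("brass",[(r,np.nonzero(m[r,270:360])[0][[0,-1]].tolist() if m[r,270:360].any() else None) for r in range(208,340,8)])
    for r in (198,204): print(r,f[r,292:344:1].sum(1).tolist())
```

```text
w4
col317 [(184, [138, 146, 145]), (186, [138, 145, 145]), (188, [143, 149, 150]), (190, [81, 79, 81]), (192, [69, 64, 66]), (194, [70, 65, 69]), (196, [68, 63, 65]), (198, [90, 85, 87]), (200, [91, 88, 88]), (202, [90, 87, 87]), (204, [87, 85, 85]), (206, [90, 87, 88]), (208, [91, 87, 88]), (210, [91, 87, 89]), (212, [90, 86, 88]), (214, [90, 86, 88]), (216, [94, 91, 91]), (218, [92, 88, 88]), (220, [92, 88, 88]), (222, [77, 107, 125]), (224, [76, 132, 157]), (226, [94, 156, 183]), (228, [94, 155, 181]), (230, [90, 154, 180])]
brass [(208, None), (216, [25, 67]), (224, [25, 67]), (232, [25, 67]), (240, [25, 67]), (248, [25, 67]), (256, [26, 66]), (264, [26, 66]), (272, [26, 66]), (280, [26, 66]), (288, [26, 66]), (296, [26, 66]), (304, [27, 66]), (312, [27, 65]), (320, [28, 65]), (328, [35, 58]), (336, None)]
198 [449, 451, 450, 444, 445, 450, 450, 461, 429, 269, 175, 216, 235, 235, 237, 259, 256, 268, 264, 272, 265, 287, 267, 264, 265, 262, 255, 257, 263, 264, 255, 254, 257, 249, 236, 227, 224, 212, 185, 185, 343, 458, 444, 436, 442, 441, 441, 440, 443, 446, 440, 439]
204 [448, 447
[... 910 characters left out ...]
6]), (264, [26, 66]), (272, [26, 66]), (280, [26, 66]), (288, [26, 66]), (296, [26, 66]), (304, [26, 66]), (312, [26, 67]), (320, [26, 66]), (328, [28, 65]), (336, None)]
198 [445, 446, 446, 446, 444, 456, 421, 274, 420, 461, 160, 208, 236, 244, 249, 268, 266, 258, 272, 286, 286, 279, 286, 283, 288, 289, 282, 270, 272, 271, 264, 261, 260, 253, 241, 232, 220, 208, 166, 310, 497, 553, 535, 536, 533, 532, 535, 533, 535, 532, 530, 533]
204 [450, 456, 455, 462, 466, 476, 435, 260, 411, 472, 147, 206, 230, 242, 242, 257, 257, 265, 271, 277, 283, 283, 283, 289, 291, 281, 281, 275, 268, 272, 264, 261, 253, 256, 242, 234, 220, 204, 146, 395, 560, 534, 528, 532, 525, 528, 528, 529, 528, 528, 532, 528]
```

Run:
```python
from h import *
d=snapshot("wrist");Ki,Dc,M=d["intrinsics"],np.array(d["D"],float),np.linalg.inv(d["tool_from_camera"])
rows={}
for n in("w4","w5"):
    f=cv2.imread(f"pics/{n}.png").astype(int); print(n,[(r,f[r,317].tolist()) for r in range(324,344)])
def row(p,l,u):
    t,a,dz=p; q=np.array([a,0,-.009+dz])+np.array([-np.cos(t),0,-np.sin(t)])*l/1000+np.array([np.sin(t),0,-np.cos(t)])*u/1000
    return proj(q,(Ki,Dc,M))[0][1]
o4=[(-37.5,-7,189.3),(-37.5,7,197),(-26.5,7,221),(-26.5,10,225)]
r=least_squares(lambda p:[row(p,l,u)-y for l,u,y in o4],[0,0,0]);print("w4",np.degrees(r.x[0]),r.x,r.fun)
o5=[(-37.5,7,188),(-26.5,10,214.5)]
for t in range(0,36,4):
    q=least_squares(lambda p:[row([np.radians(t),p[0],p[1]],l,u)-y for l,u,y in o5],[0,0]).x
    print(t,q.round(4),"face bottom row",row([np.radians(t),*q],-37.5,-7).round(1),"j/sh",row([np.radians(t),*q],-26.5,7).round(1))
```

```text
w4 [(324, [88, 152, 178]), (325, [88, 151, 178]), (326, [92, 153, 179]), (327, [90, 152, 179]), (328, [88, 152, 179]), (329, [87, 153, 182]), (330, [81, 161, 198]), (331, [155, 101, 68]), (332, [188, 98, 45]), (333, [182, 99, 49]), (334, [179, 98, 48]), (335, [180, 100, 50]), (336, [180, 99, 49]), (337, [180, 100, 50]), (338, [186, 104, 54]), (339, [181, 99, 50]), (340, [127, 70, 42]), (341, [25, 29, 35]), (342, [39, 38, 38]), (343, [43, 41, 39])]
w5 [(324, [95, 159, 187]), (325, [93, 158, 185]), (326, [96, 159, 185]), (327, [93, 159, 185]), (328, [93, 158, 185]), (329, [94, 158, 185]), (330, [94, 158, 185]), (331, [94, 158, 185]), (332, [93, 157, 186]), (333, [88, 162, 191]), (334, [102, 160, 198]), (335, [187, 88, 27]), (336, [191, 104, 51]), (337, [188, 106, 54]), (338, [190, 108, 55]), (339, [187, 103, 51]), (340, [134, 74, 47]), (341, [29, 36, 40]), (342, [41, 39, 40]), (343, [46, 44, 41])]
w4 1.504416205689097 [ 0.02625702  0.00136506 -0.00036837] [-0.17148488  0.13031293  0.77921887 -0.73723986]
0 [0.0045 0.0044] face bottom row 180.3 j/sh 212.1
4 [0.004  0.0022] face bottom row 182.3 j/sh 212.6
8 [ 0.0038 -0.0006] face bottom row 184.3 j/sh 213.0
12 [ 0.004 -0.004] face bottom row 186.4 j/sh 213.5
16 [ 0.0045 -0.0079] face bottom row 188.4 j/sh 214.0
20 [ 0.0053 -0.0125] face bottom row 190.5 j/sh 214.5
24 [ 0.0065 -0.0175] face bottom row 192.7 j/sh 215.0
28 [ 0.0081 -0.0231] face bottom row 195.0 j/sh 215.5
32 [ 0.0099 -0.0292] face bottom row 197.4 j/sh 216.1
```

Run:
```python
from h import *
d=snapshot("wrist");Ki,Dc,M=d["intrinsics"],np.array(d["D"],float),np.linalg.inv(d["tool_from_camera"])
def pt(p,l,u,v=0):
    t,a,dz=p; return np.array([a,v/1000,-.009+dz])+np.array([-np.cos(t),0,-np.sin(t)])*l/1000+np.array([np.sin(t),0,-np.cos(t)])*u/1000
row=lambda p,l,u:proj(pt(p,l,u),(Ki,Dc,M))[0][1]
wid=lambda p,l,u,v:proj(pt(p,l,u,v),(Ki,Dc,M))[0][0]-proj(pt(p,l,u,-v),(Ki,Dc,M))[0][0]
p4=[.0263,.0014,-.0004]
lb=least_squares(lambda x:row(p4,x[0],10)-330.8,[25]).x[0];print("band l",lb)
o5=[(-37.5,7,188),(-26.5,10,214.5),(lb,10,334.6)]
r=least_squares(lambda p:[row(p,l,u)-y for l,u,y in o5],[.3,.004,-.005]);print(np.degrees(r.x[0]),r.x,r.fun)
# silhouette-width versus image row, measured on subpixel brass/edge
def widths(n):
    f=cv2.imread(f"pics/{n}.png");hsv=cv2.cvtColor(f,cv2.COLOR_BGR2HSV);m=cv2.inRange(hsv,(12,60,40),(32,255,255))
    return [round(np.mean([np.ptp(np.nonzero(m[k,270:360])[0])+1 for k in range(a,a+12)]),1) for a in(226,256,286,306)]
print(widths("w4"),widths("w5"))
for t in(0,8,12,16,20,24):
    q=least_squares(lambda p:[row([np.radians(t),p[0],p[1]],l,u)-y for l,u,y in o5[:2]],[0,0]).x;p=[np.radians(t),*q]
    print(t,q.round(4),"band row",row(p,lb,10).round(1),"width sh/band",wid(p,-26.5,3,9.5).round(1),wid(p,lb,3,9.5).round(1))
print("w4",wid(p4,-26.5,3,9.5),wid(p4,lb,3,9.5))
```

```text
band l 27.427215996949045
11.523034087776878 [ 0.20111488  0.00392466 -0.0035489 ] [0. 0. 0.]
[np.float64(43.1), np.float64(42.0), np.float64(41.0), np.float64(39.3)] [np.float64(43.2), np.float64(41.0), np.float64(41.0), np.float64(42.0)]
0 [0.0045 0.0044] band row 318.1 width sh/band 41.9 37.2
8 [ 0.0038 -0.0006] band row 329.2 width sh/band 42.2 39.3
12 [ 0.004 -0.004] band row 335.4 width sh/band 42.7 40.8
16 [ 0.0045 -0.0079] band row 342.1 width sh/band 43.4 42.7
20 [ 0.0053 -0.0125] band row 349.5 width sh/band 44.4 44.9
24 [ 0.0065 -0.0175] band row 357.8 width sh/band 45.6 47.6
w4 42.85897010482063 38.250886855295334
```

The tilt is only about 12°, with some slip up in the pads; I'll press again with a longer lever.

Call:
jog_arm(series="0 0.003 0 0.03 0;0 0.003 0 0.06 0;0 0.003 0 0.09 0;0 0.003 0 0.12 0;0 0.003 0 0.135 0;0 0.003 0 0.141 0;0 0.003 0 0.142 0;0 0.003 0 0.142 0;0 0.003 0 0.142 0", squeeze=40)

```text
time: 17.47
tool_pos: [0.4311, 0.0584, 0.0641]
ee_rot: [-0.275, 3.127, -0.0]
contact_force: [0.3, 0.2, -1.5]
width: 0.217
grip_force: 58.7
```

Call:
jog_arm(series="0 0 0 0.001 0;0 0 0 0.002 0;0 0 0 0.003 0;0 0 0 0.004 0;0 0 0 0.004 0;0 0 0 0.004 0")

```text
time: 17.97
tool_pos: [0.4294, 0.0585, 0.0588]
ee_rot: [0.276, -3.129, -0.0]
contact_force: [0.4, -0.4, -1.6]
width: 0.216
grip_force: 58.7
```

Call:
jog_arm(series="0 0 0 0.001 0;0 0 0 0.002 0;0 0 0 0.003 0;0 0 0 0.003 0;0 0 0 0.003 0")

```text
time: 18.38
tool_pos: [0.4298, 0.0585, 0.0561]
ee_rot: [-0.276, 3.129, -0.0]
contact_force: [-1.6, 0.0, 3.7]
width: 0.214
grip_force: 59.2
```

Call:
jog_arm(series="0 0 0 0.001 0;0 0 0 0.002 0;0 0 0 0.003 0;0 0 0 0.003 0;0 0 0 0.003 0")

```text
time: 18.8
tool_pos: [0.43, 0.0585, 0.054]
ee_rot: [-0.276, 3.129, -0.0]
contact_force: [-5.2, 0.1, 11.8]
width: 0.212
grip_force: 60.9
```

Call:
jog_arm(series="0 0 0 0.001 0;0 0 0 0.002 0;0 0 0 0.003 0;0 0 0 0.004 0;0 0 0 0.005 0;0 0 0 0.006 0;0 0 0 0.006 0;0 0 0 0.006 0")

```text
time: 19.47
tool_pos: [0.431, 0.0585, 0.0484]
ee_rot: [-0.276, 3.127, -0.0]
contact_force: [-3.2, -0.2, 12.1]
width: 0.219
grip_force: 65.2
```

Call:
jog_arm(series="0 0 0 -0.02 0;0 0 0 -0.05 0;0 0 0 -0.09 0;0 0 0 -0.13 0;0 0 0 -0.16 0;0 0 0 -0.16 0;0 0 0 -0.16 0;0 0 0 -0.16 0", squeeze=80)

```text
time: 20.13
tool_pos: [0.4287, 0.0585, 0.2057]
ee_rot: [0.276, -3.128, -0.0]
contact_force: [-0.3, 1.0, -2.3]
width: 0.213
grip_force: 78.1
```

Run:
```python
from h import *
T=tool();print(T.round(4)); f,cam=wristcam("w6"); f=f.astype(int)
print("col317",[(r,f[r,317].tolist()) for r in list(range(170,232,2))+list(range(326,352,2))])
hsv=cv2.cvtColor(f.astype(np.uint8),cv2.COLOR_RGB2HSV);m=cv2.inRange(hsv,(12,60,40),(32,255,255))
print([round(np.mean([np.ptp(np.nonzero(m[k,270:360])[0])+1 for k in range(a,a+12)]),1) for a in(226,256,286,306)])
b=snapshot("side")["frame"]; a=snapshot("scene")["frame"]; cv2.imwrite("pics/side2.png",b[:,:,::-1]); cv2.imwrite("pics/scene2.png",a[:,:,::-1])
```

```text
[[-9.846e-01 -1.748e-01 -1.700e-03  4.287e-01]
 [-1.748e-01  9.846e-01  0.000e+00  5.850e-02]
 [ 1.600e-03  3.000e-04 -1.000e+00  2.057e-01]
 [ 0.000e+00  0.000e+00  0.000e+00  1.000e+00]]
col317 [(170, [141, 142, 136]), (172, [145, 144, 139]), (174, [147, 147, 140]), (176, [146, 147, 139]), (178, [148, 149, 141]), (180, [147, 146, 140]), (182, [145, 145, 139]), (184, [144, 143, 138]), (186, [130, 130, 127]), (188, [92, 92, 99]), (190, [96, 95, 101]), (192, [94, 95, 100]), (194, [94, 94, 98]), (196, [93, 92, 98]), (198, [93, 93, 99]), (200, [94, 93, 100]), (202, [95, 94, 100]), (204, [94, 94, 101]), (206, [97, 96, 101]), (208, [88, 91, 99]), (210, [185, 159, 101]), (212, [193, 167, 102]), (214, [192, 167, 102]), (216, [192, 166, 102]), (218, [193, 168, 103]), (220, [191, 166, 101]), (222, [192, 167, 101]), (224, [192, 167, 101]), (226, [192, 167, 102]), (228, [191, 167, 101]), (230, [192, 167, 101]), (326, [190, 164, 100]), (328, [190, 164, 100]), (330, [190, 165, 100]), (332, [190, 164, 99]), (334, [196, 164, 95]), (336, [47, 106, 200]), (338, [59, 113, 195]), (340, [45, 76, 135]), (342, [38, 40, 42]), (344, [36, 36, 38]), (346, [36, 36, 39]), (348, [34, 37, 41]), (350, [37, 38, 41])]
[np.float64(41.3), np.float64(41.0), np.float64(41.0), np.float64(42.1)]
```

Run:
```python
from h import *
T=tool();d=snapshot("wrist");cw=(d["intrinsics"],np.array(d["D"],float),np.linalg.inv(d["tool_from_camera"]))
def pt(p,l,u,v=0):
    t,a,dz=p; return np.array([a,v/1000,-.009+dz])+np.array([-np.cos(t),0,-np.sin(t)])*l/1000+np.array([np.sin(t),0,-np.cos(t)])*u/1000
row=lambda p,l,u:proj(pt(p,l,u),cw)[0][1]
wid=lambda p,l,u,v:proj(pt(p,l,u,v),cw)[0][0]-proj(pt(p,l,u,-v),cw)[0][0]
o=[(-37.5,7,186.7),(-26.5,10,209),(27.43,10,335)]
r=least_squares(lambda p:[row(p,l,u)-y for l,u,y in o],[.4,.004,-.005]);p=r.x;print(np.degrees(p[0]),p,r.fun,"face row",row(p,-37.5,-7),"wid",wid(p,-26.5,3,9.5),wid(p,27.43,3,9.5))
W=lambda q:(T@np.r_[q,1])[:3]
for n in("side","scene"):print(n,proj(np.array([W(pt(p,-37.5,0)),W(pt(p,37.5,0))]),CAM[n]).round(1).tolist())
a=cv2.imread("pics/scene2.png");b=cv2.imread("pics/side2.png")
P=W(pt(p,0,0));s=[proj(P,CAM[n])[0].astype(int) for n in("scene","side")];print(s)
f=lambda i,c:cv2.resize(i[c[1]-24:c[1]+24,c[0]-32:c[0]+32],(400,300),interpolation=cv2.INTER_CUBIC)
w=cv2.imread("pics/w6.png")
cv2.imwrite("pics/m6.png",np.hstack([f(a,s[0]),f(b,s[1])]))
```

```text
27.399719448869817 [ 0.47821532  0.00297838 -0.00212097] [0. 0. 0.] face row 192.55891067060065 wid 39.87033152315814 42.47142716571352
side [[244.7, 192.1], [264.0, 173.3]]
scene [[381.2, 184.4], [372.1, 188.2]]
[array([376, 186]), array([254, 182])]
```

View pics/m6.png

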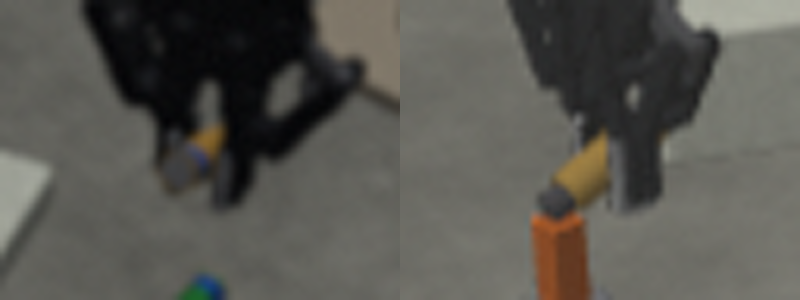

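Polished end up, about 25° tilt (side slope ~41–45°, wrist fit 27°; scene face at (373,189) agrees with the prediction). Moving to the inspection camera in two stages.

Call:
jog_arm(series="0 -0.01 -0.01 -0.003 6;0 -0.02 -0.02 -0.003 12;0 -0.03 -0.03 -0.003 18;0 -0.04 -0.04 -0.003 24;0 -0.05 -0.05 -0.003 30;0 -0.06 -0.061 -0.003 32.4;0 -0.07 -0.071 -0.003 32.4;0 -0.08 -0.081 -0.003 32.4;0 -0.09 -0.1 -0.003 32.4;0 -0.095 -0.11 -0.003 32.4;0 -0.1 -0.117 -0.003 32.4;0 -0.1 -0.117 -0.003 32.4;0 -0.1 -0.117 -0.003 32.4")

```text
time: 21.42
tool_pos: [0.5481, -0.0392, 0.2095]
ee_rot: [-0.608, -3.081, -0.001]
contact_force: [-0.0, -0.5, -1.3]
width: 0.213
grip_force: 78.3
```

```bash
cat > chk.py <<'E'
from h import *
T=tool();s=bot.read_state();print(s["time"],s["contact_force"].round(1),s["grip_force"]);print(T.round(4))
f,_=wristcam("w7"); f=f.astype(int)
tr=lambda lo,hi,g:[(r,f[r,317].tolist()) for r in range(lo,hi,g)]
d=f[:,317]; br=lambda r:d[r,0]-d[r,2]
print("end",[(r,int(d[r].sum())) for r in range(182,193)],"shoulder",[(r,int(br(r))) for r in range(204,216)],"band",[(r,int(br(r))) for r in range(330,340)])
end=.467
q=np.array([.003-.0375*np.cos(end),0,-.011-.0375*np.sin(end),1]);P=(T@q)[:3];x=-T[:3,0];print("polished",P,"heading",np.arctan2(x[1],x[0]))
V=np.array([.608,-.0612,.2365]);dw=V-P;print("d world",dw,"d tool",T[:3,:3].T@dw)
for n in("scene","side"):
    i=snapshot(n)["frame"];cv2.imwrite(f"pics/{n}3.png",i[:,:,::-1]);print(n,proj(np.array([P,V]),CAM[n]).round(1).tolist())
E
python3 chk.py
```

```text
21.4167 [-0.  -0.5 -1.3] 78.25706720352173
[[-9.249e-01  3.802e-01 -1.200e-03  5.481e-01]
 [ 3.802e-01  9.249e-01  7.000e-04 -3.920e-02]
 [ 1.300e-03  2.000e-04 -1.000e+00  2.095e-01]
 [ 0.000e+00  0.000e+00  0.000e+00  1.000e+00]]
end [(182, 473), (183, 474), (184, 481), (185, 489), (186, 434), (187, 314), (188, 262), (189, 274), (190, 276), (191, 276), (192, 272)] shoulder [(204, -5), (205, -3), (206, -2), (207, -4), (208, -10), (209, 9), (210, 81), (211, 94), (212, 90), (213, 91), (214, 91), (215, 90)] band [(330, 91), (331, 90), (332, 90), (333, 96), (334, 98), (335, -29), (336, -151), (337, -134), (338, -133), (339, -131)]
polished [ 0.57635966 -0.0508307   0.2373365 ] heading -0.38998324326700096
d world [ 0.03164034 -0.0103693  -0.0008365 ] d tool [-0.03320784  0.00243794  0.00079304]
scene [[313.3, 189.5], [302.7, 193.7]]
side [[323.0, 177.0], [334.9, 176.0]]
```

Call:
jog_arm(series="0 -0.008 0.001 0 0;0 -0.016 0.002 0.001 0;0 -0.023 0.0025 0.001 0;0 -0.029 0.0025 0.001 0;0 -0.033 0.0025 0.001 0;0 -0.033 0.0025 0.001 0;0 -0.033 0.0025 0.001 0;0 -0.033 0.0025 0.001 0;0 -0.033 0.0025 0.001 0")

```text
time: 22.32
tool_pos: [0.5795, -0.0494, 0.2087]
ee_rot: [-0.608, -3.082, -0.0]
contact_force: [0.5, 0.8, -1.2]
width: 0.212
grip_force: 78.3
```

```bash
python3 chk.py
python3 - <<'E'
import cv2,numpy as np
for n,(x0,x1,y0,y1) in(("scene",(290,320,180,205)),("side",(315,350,162,190))):
    f=cv2.imread(f"pics/{n}3.png");h=cv2.cvtColor(f,cv2.COLOR_BGR2HSV)
    m=cv2.inRange(h,(100,70,40),(130,255,255));b=cv2.inRange(h,(14,80,50),(30,255,255))
    for k,q in(("blue",m),("brass",b)):
        ys,xs=np.nonzero(q[y0:y1,x0:x1]);print(n,k,len(xs),(xs.mean()+x0,ys.mean()+y0) if len(xs) else None)
E
```

```text
22.3167 [ 0.5  0.8 -1.2] 78.25607299804688
[[-9.250e-01  3.800e-01 -5.000e-04  5.795e-01]
 [ 3.800e-01  9.250e-01  1.000e-04 -4.940e-02]
 [ 5.000e-04 -1.000e-04 -1.000e+00  2.087e-01]
 [ 0.000e+00  0.000e+00  0.000e+00  1.000e+00]]
end [(182, 460), (183, 458), (184, 458), (185, 468), (186, 414), (187, 299), (188, 263), (189, 268), (190, 271), (191, 275), (192, 270)] shoulder [(204, -2), (205, -4), (206, -4), (207, -5), (208, -9), (209, 9), (210, 82), (211, 94), (212, 90), (213, 90), (214, 89), (215, 88)] band [(330, 90), (331, 89), (332, 89), (333, 96), (334, 98), (335, -30), (336, -149), (337, -132), (338, -131), (339, -130)]
polished [ 0.60775482 -0.06100484  0.23659101] heading -0.3897621539503898
d world [ 2.45183217e-04 -1.95156371e-04 -9.10131208e-05] d tool [-3.00993375e-04 -8.73491153e-05  9.08698379e-05]
scene [[302.8, 193.6], [302.7, 193.7]]
side [[334.8, 175.9], [334.9, 176.0]]
scene blue 16 (np.float64(306.1875), np.float64(193.9375))
scene brass 16 (np.float64(309.5), np.float64(193.125))
side blue 18 (np.float64(334.1111111111111), np.float64(177.61111111111111))
side brass 60 (np.float64(320.05), np.float64(183.91666666666666))
```

Call:
jog_arm(series="0 0 0 0 0;0 0 0 0 0;0 0 0 0 0;0 0 0 0 0;0 0 0 0 0;0 0 0 0 0")

```text
time: 22.97
tool_pos: [0.5799, -0.0495, 0.2088]
ee_rot: [0.608, 3.082, -0.0]
contact_force: [0.2, 0.8, -1.3]
width: 0.21
grip_force: 78.3
```

```bash
python3 -c "
from cell import bot
print(bot.read_state()['qvel'].round(4)); print(bot.job_done())"
```

```text
[-0.0004  0.0001 -0.0001  0.0002  0.0001 -0.0004]
the job is handed in; nothing more can be done
None
```

I handed the job in at 23 s, but `job_done()` gave no verdict: the shaft was nipped at about 8.6 N, the jaw backed off about 31 mm, and the shaft is held with its polished end about 70 mm from the lens at a measured tilt of about 25–27° (24° wanted).

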